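# Stack and cover the weight-bar trays

## Task

Put the small weight bars away: stack the blue tray on the grey tray that is screwed to the table, then put the yellow cover on the blue tray. Turn each so that its bevelled corners lie over the bevelled corners below and its skirt drops fully down over the rim. Leave the empty red tray where it stands.

Things in the scene. Friction and masses are not known exactly. Their poses are not given: they have to be found in the camera images.
- bottom_tray_mid (a point): Grey tray with flat steel bars in slots on top, screwed to the table. 96 mm long (own x) x 56 wide (y) x 46 high; its two corners at the +x end are bevelled (20 mm legs), the others square. Top 12 mm: a rim tapering inwards that guides the next skirt (8 mm each way, 1.5 play) down to a shoulder 34 mm up: parts seat at 34 mm pitch, not end for end. Point: its centre, half-way up (23 mm), z up. 
- blue_tray_mid (a point): Loose blue tray with flat brass bars in slots on top, 0.2 kg, on the table. 96 mm long (own x) x 56 wide (y) x 46 high; its two corners at the +x end are bevelled (20 mm legs), the others square. Hollow below: a skirt 3 mm thick, 14 deep. Same tapering rim on top as the grey tray; sides upright up to 34 mm. Point: its centre, half-way up (23 mm), z up. Grip here across the upright 56 mm sides. 
- cover_mid (a point): Loose yellow cover, plain top, ribs on its sides, 0.1 kg, on the table. 96 mm long (own x) x 56 wide (y) x 46 high; its two corners at the +x end are bevelled (20 mm legs), the others square. Hollow below: a skirt 3 mm thick, 14 deep. Fits on a tray as another tray does. Point: its centre, half-way up (23 mm), z up. Grip here across the upright 56 mm sides. 
- red_tray_mid (a point): Loose red tray, slots empty, same shape and size as the blue one. Not wanted: stays where it is. Point: its centre, half-way up (23 mm), z up. x points to the bevelled end.
Not all that is in view belongs to the job. There is more than one size of the part that bears blue_tray_mid; the job needs the middle-sized.

How it is judged:
At the end, for the whole second after the job is handed in: The blue tray is seated on the grey bottom tray and the yellow cover on the blue tray: each within 12 mm and 10 degrees of the one below, level within 0.06 rad, and fully down (its centre 30 to 37.5 mm above the centre of the one below; seated it is 34 mm) (horizontal distance between blue_tray_mid and bottom_tray_mid below 0.012 m and angle between the x axis of blue_tray_mid and the x axis of bottom_tray_mid, either way round below 0.175 rad and z of blue_tray_mid in the frame of bottom_tray_mid between 0.03 and 0.0375 m and angle between each of blue_tray_mid, cover_mid's own z axis and vertical below 0.06 rad and horizontal distance between cover_mid and blue_tray_mid below 0.012 m and angle between the x axis of cover_mid and the x axis of blue_tray_mid, either way round below 0.175 rad and z of cover_mid in the frame of blue_tray_mid between 0.03 and 0.0375 m); the robot touches nothing.
It fails at once if the red tray is pushed or carried more than 30 mm from its place (distance of red_tray_mid from where it was at the start of the episode above 0.03 m).
It also fails if it takes over 48 s, if anything falls off the work surface, if the arm or the gripper's body presses on something with over 40 N, if the wrist force passes 120 N, or if a joint passes its speed limit or range.

## Robot

A 6-joint arm with a two-finger parallel gripper is mounted at the origin on a cart in front of the work surface, level with it; the furniture and walls round the work are solid. World frame = base frame: x ahead of the robot, y to its left, z up, the work surface at z = 0. Lengths are in m, angles in rad, forces in N, time in s.
With the tool pointing down it reaches from about 0.275 to 0.75 m from the base axis. Payload 10.2 kg.
Tool frame: the origin (TCP) lies midway between the tips of the shut fingers; the grasp point (between the pads) lies 19 mm behind it (env.hold_point_z is the distance from the TCP to the grasp point, in m); x points along the fingers, z is the direction in which the jaws open and shut, and the axes are right-handed (so a half turn about x gives the same grasp; the last joint's range is limited). The gripper opens to 85 mm and grips with 20 to 120 N. Pads are 22 mm wide; open, the fingers measure 114 mm over their backs; the gripper's body (76 mm by 85 mm) begins 54 mm behind the grasp point. The pads swing forward as they close: fully open they stand 13 mm farther back than shut.
Start: joints at [1.1, 0.313, 1.498, -0, 1.331, -0.223], TCP at [0.129, 0.509, 0.231] pointing down, gripper open.
Joint ranges: [-2.94, 2.94], [-0.97, 2.17], [0.19, 2.56], [-1.23, 4.37], [0.02, 3.11], [-2.88, 2.88]. Speed limits (rad/s): [2.39, 2.39, 3.01, 3.14, 3.14, 3.14].

## Interface

Orientations are given as a unit quaternion [x, y, z, w].
In Python, from bench import env, kinematics, monitor, eyes, job gives the robot as it stands. The module is installed in compiled form; this text tells all that it offers. Calls block until the motion is done:
- env.reach(position, orientation): joint-space move of the TCP to a pose.
- env.movel(position, velocity=0.15, frame=None, guard=None): straight line of the TCP; frame=None keeps the orientation; velocity is the mean speed in m/s. With guard (N) it stops when the force on the tool has changed by that much, and returns True; else False.
- env.set_joints(angles): joint-space move.
- env.release() and env.close_gripper(effort=None): open the fingers fully, or close them until they stop; effort is the grip in N (None keeps the last).
- env.hold(seconds).
- kinematics.ik(position, orientation): joint angles nearest the present ones, or None.
- monitor.sense(): the state.
- eyes.grab_frame(name): name is "scene" or "side" or "wrist"; returns a dict with "frame" (400x640x3 uint8, red, green, blue), "mtx" (3x3 intrinsics, pixels), "view" (4x4, takes a point from world to camera coordinates). Camera axes: x right, y down, z forward; pixel columns grow to the right and rows downward; lengths in m; the calibration is good to about 2 mm. A picture is of the moment at which its call begins. There is no depth.
A pose or a line that the arm cannot do raises env.MotionError and nothing moves.
- job.hand_in(): hands the job in, once; it reports no verdict.
The state is a dict: "clock": time; "joints": joint angles; "qvel": joint speeds; "joint_efforts": joint torques, N m; "position": TCP position; "ee_rot": TCP orientation; "contact_force": force on the tool from outside, world axes, zero at the start; "ft_torque": the same for the moment, N m; "finger_gap": opening from 0.0 (shut) to 1.0 (fully open).
Only numpy, scipy, OpenCV 4.12 (cv2) and the standard library are available. Lean on these libraries where they do the work, as an engineer would, in place of code of your own. Each camera call takes 0.05 s, during which the arm holds its last target.

## Working session

There is one attempt and no reset: what is moved stays moved. The work goes in short steps, each a Python script; the robot and the scene stay as the last script left them, time stands still between calls to the robot, and variables do not carry over. Pictures are saved under pics/ and viewed, and the job is handed in when it is done.

```bash
mkdir -p pics; ls; python3 - <<'E'
from bench import env, kinematics, monitor, eyes, job
import cv2,numpy as np
np.set_printoptions(precision=4,suppress=True)
for n in ["scene","side","wrist"]:
    f=eyes.grab_frame(n); cv2.imwrite(f"pics/a_{n}.png",f["frame"][:,:,::-1]); np.savez(f"a_{n}.npz",**f)
    v=f["view"]; print(n,f["mtx"].tolist(),"campos",-v[:3,:3].T@v[:3,3],"fwd",v[2,:3])
s=monitor.sense(); print(s, env.hold_point_z)
E
```

```text
pics
scene [[393.0257775840495, 0.0, 319.3681210492946], [0.0, 393.0257775840495, 196.19226739797452], [0.0, 0.0, 1.0]] campos [ 0.1391 -0.1858  0.7383] fwd [ 0.466   0.4488 -0.7626]
side [[376.95077053279647, 0.0, 319.72089375602076], [0.0, 376.95077053279647, 199.17577793282348], [0.0, 0.0, 1.0]] campos [ 1.021  -0.1934  0.7426] fwd [-0.5098  0.4357 -0.7418]
wrist [[360.19285489697046, 0.0, 316.59242433896327], [0.0, 360.19285489697046, 202.47248739028913], [0.0, 0.0, 1.0]] campos [0.0471 0.5289 0.3736] fwd [ 0.3169 -0.081  -0.945 ]
{'clock': 0.15, 'joints': array([ 1.0997,  0.3133,  1.4982,  0.    ,  1.331 , -0.2234]), 'qvel': array([ 0.0008, -0.0013, -0.0017,  0.0002, -0.0025,  0.0015]), 'joint_efforts': array([  0.0014, -41.2372, -25.9796,  -0.0001,   0.0032,  -0.    ]), 'position': array([0.1287, 0.5088, 0.2309]), 'ee_rot': array([-0.4345,  0.5582,  0.4343,  0.5576]), 'contact_force': array([-0.6248,  0.2661, -0.7518]), 'ft_torque': array([ 0.0548,  0.013 , -0.0099]), 'finger_gap': 1.002137362247633} 0.0187
```

View pics/a_scene.png

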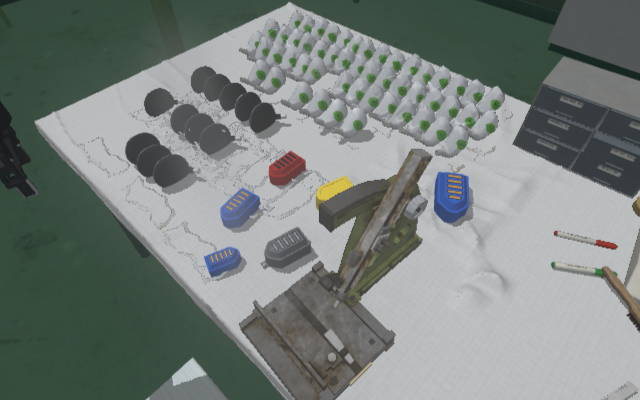

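View pics/a_side.png

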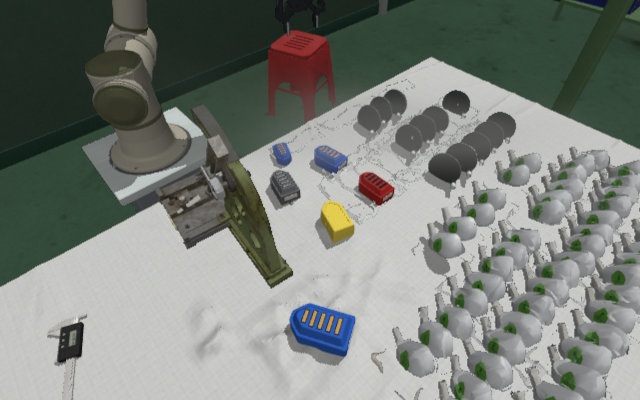

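View pics/a_wrist.png

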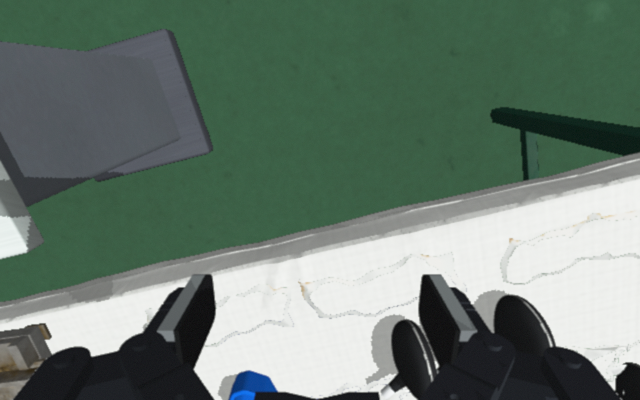

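The middle-sized blue tray is at scene (240,207) / side (330,158). The small one is at scene (222,261) and the big one at (452,195). Grey is at scene (288,247), red at (287,168) and yellow at side (337,220). A press stands next to the grey tray. I'll zoom in next.

```bash
cat > h.py <<'E'
import numpy as np,cv2
np.set_printoptions(precision=4,suppress=True)
def load(n): return dict(np.load(n+".npz"))
def ray(f,uv):
    v=f["view"];R=v[:3,:3];c=-R.T@v[:3,3]
    d=R.T@np.linalg.solve(f["mtx"],np.array([uv[0],uv[1],1.]));return c,d/np.linalg.norm(d)
def onz(f,uv,z):
    c,d=ray(f,uv);return c+d*(z-c[2])/d[2]
def tri(fs,uvs):
    A=np.zeros((3,3));b=np.zeros(3);rs=[ray(f,u) for f,u in zip(fs,uvs)]
    for c,d in rs:
        P=np.eye(3)-np.outer(d,d);A+=P;b+=P@c
    x=np.linalg.solve(A,b);return x,[np.linalg.norm(np.cross(x-c,d)) for c,d in rs]
def proj(f,p):
    q=f["mtx"]@(f["view"]@np.append(p,1))[:3];return q[:2]/q[2]
def crop(f,x0,y0,w,h,s,name):
    im=cv2.resize(f["frame"][y0:y0+h,x0:x0+w,::-1],None,fx=s,fy=s,interpolation=cv2.INTER_CUBIC)
    for i in range(0,w,10):cv2.putText(im,str(x0+i) if i%20==0 else "|",(i*s,10),0,.35,(0,0,255),1)
    for i in range(0,h,10):cv2.putText(im,str(y0+i),(0,i*s+4),0,.35,(0,0,255),1)
    cv2.imwrite("pics/"+name,im)
E
python3 - <<'E'
from h import *
a=load("a_scene");b=load("a_side")
crop(a,200,145,160,120,5,"b_scene.png");crop(b,260,135,130,110,5,"b_side.png")
E
```

```text
(no output)
```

View pics/b_scene.png

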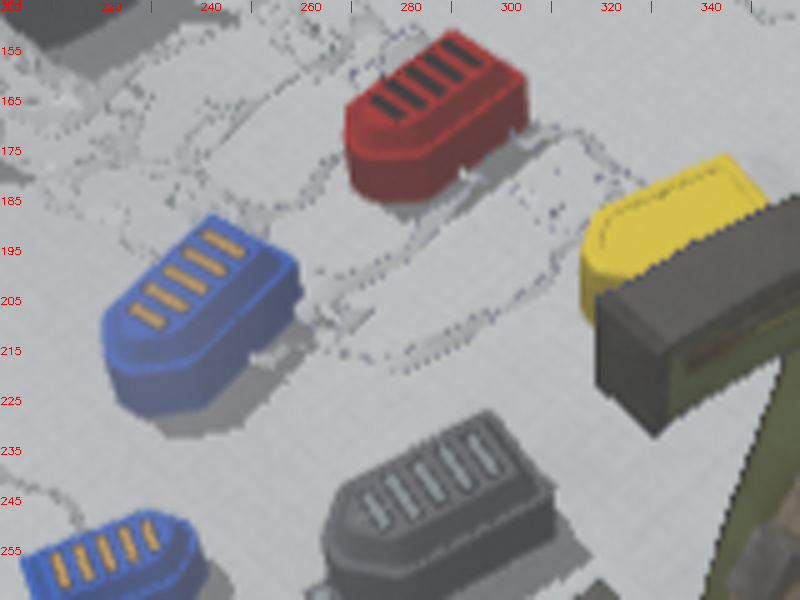

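View pics/b_side.png

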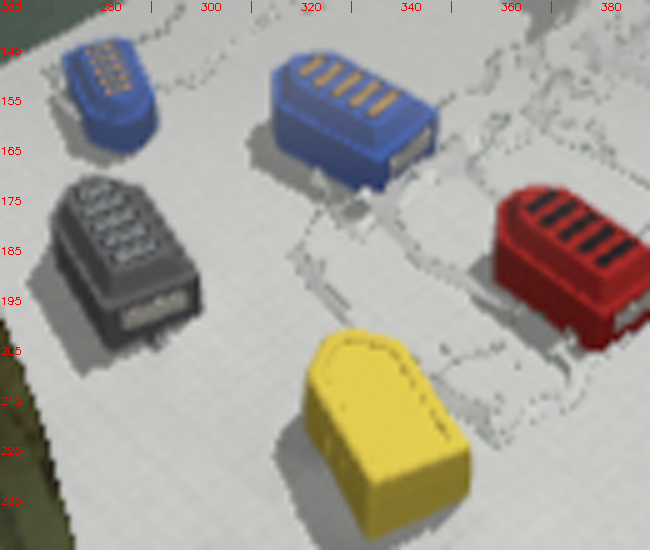

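```bash
python3 - <<'E'
from h import *
a=load("a_scene");b=load("a_side")
def comps(f,lo,hi,box,mn=4):
    x0,y0,x1,y1=box
    m=cv2.inRange(cv2.cvtColor(f["frame"],cv2.COLOR_RGB2HSV),lo,hi)
    k=np.zeros_like(m);k[y0:y1,x0:x1]=m[y0:y1,x0:x1]
    n,l,s,c=cv2.connectedComponentsWithStats(k)
    o=[(c[i],s[i,4]) for i in range(1,n) if s[i,4]>=mn];return k,o
# blue bars
for nm,f,box in [("scene",a,(220,185,262,230)),("side",b,(310,140,350,175))]:
    k,o=comps(f,(8,60,90),(28,255,255),box);print(nm,[(x[0].round(1),x[1]) for x in o])
# yellow top in side
k,o=comps(b,(22,100,200),(32,255,255),(310,190,365,250),10);print(o)
c=max(cv2.findContours(k,0,2)[0],key=cv2.contourArea);h=cv2.approxPolyDP(c,2,True)[:,0];print(h.tolist())
print([onz(b,p,.046)[:2].round(4).tolist() for p in h])
# hand: grey bars first & last centroid
for nm,A,B in [("g",((276,246),(297,236)),((278,172),(286,185)))]: pass
print("blue coarse sc",onz(a,(237,201),.046),"side",onz(b,(329,152),.046))
print("grey coarse sc",onz(a,(286,239.5),.046),"side",onz(b,(283,179),.046))
print("red coarse sc",onz(a,(284.5,161.5),.046))
E
```

```text
scene [(array([244.4, 193.4]), np.int32(14)), (array([240.9, 197.1]), np.int32(14)), (array([236.8, 200.5]), np.int32(12)), (array([232.6, 204. ]), np.int32(13)), (array([229.1, 207.6]), np.int32(11))]
side [(array([321.5, 148. ]), np.int32(6)), (array([324.8, 149.8]), np.int32(6)), (array([329.1, 151.3]), np.int32(7)), (array([332.2, 153.5]), np.int32(8)), (array([336.2, 155.2]), np.int32(9))]
[(array([336.0662, 215.2849]), np.int32(544))]
[[323, 205], [322, 210], [334, 230], [353, 223], [339, 203], [327, 201]]
[[0.5622, 0.209], [0.5726, 0.1965], [0.6368, 0.1767], [0.6515, 0.224], [0.5837, 0.2427], [0.559, 0.2251]]
blue coarse sc [0.424  0.3513 0.046 ] side [0.4257 0.3531 0.046 ]
grey coarse sc [0.4267 0.1917 0.046 ] side [0.4243 0.1914 0.046 ]
red coarse sc [0.5864 0.3637 0.046 ]
```

```bash
python3 - <<'E'
from h import *
a=load("a_scene");b=load("a_side")
crop(a,240,140,200,150,4,"c_scene.png");crop(b,150,95,150,200,3,"c_side.png")
from bench import kinematics,monitor
s=monitor.sense();w=load("a_wrist");print(proj(w,s["position"]),proj(w,s["position"]-[0,0,.1]),proj(w,s["position"]-[0,0,.2]))
from scipy.spatial.transform import Rotation as R
T=R.from_quat(s["ee_rot"]).as_matrix();print(T);v=w["view"];print("cam in tool",T.T@(-v[:3,:3].T@v[:3,3]-s["position"]));print(T.T@v[:3,:3].T)
for q in [(276,246),(297,236)]:print(onz(a,q,.046))
for q in [(244.4,193.4),(229.1,207.6)]:print(onz(a,q,.046))
E
```

```text
[318.0675 274.9493] [317.6395 202.4143] [317.4417 168.8952]
[[-0.0004 -0.9695  0.2452]
 [-0.0008  0.2452  0.9695]
 [-1.      0.0002 -0.0009]]
cam in tool [-0.1427  0.084  -0.0007]
[[-0.0001 -0.3273  0.9449]
 [-0.0001 -0.9449 -0.3273]
 [ 1.     -0.0001  0.    ]]
[0.4013 0.1954 0.046 ]
[0.4488 0.1809 0.046 ]
[0.4504 0.3565 0.046 ]
[0.3995 0.3493 0.046 ]
```

View pics/c_scene.png

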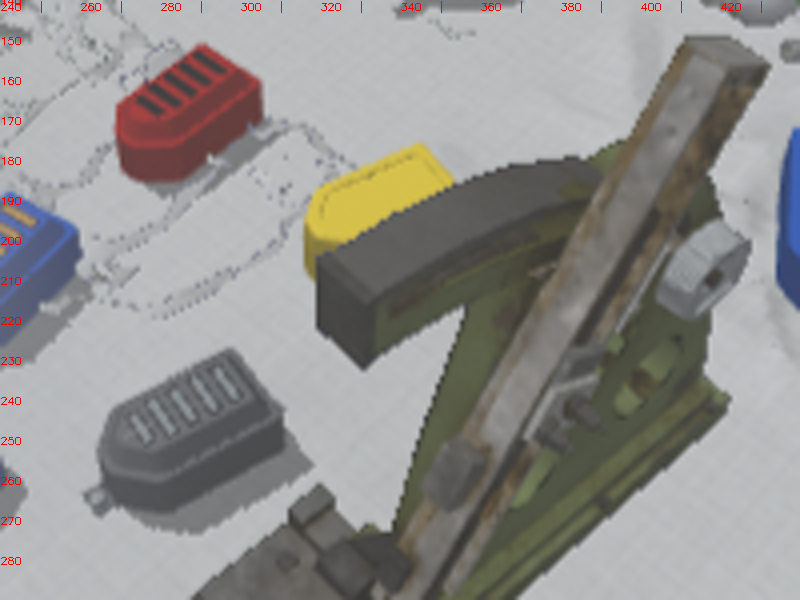

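View pics/c_side.png

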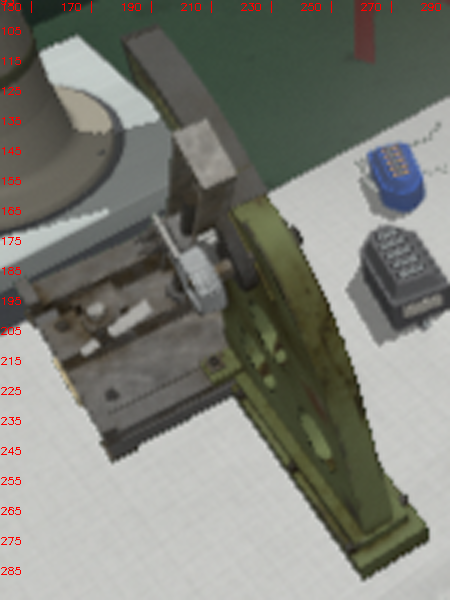

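```bash
python3 - <<'E'
from h import *
a=load("a_scene");b=load("a_side")
for p,q in [((319.5,205),(191,109)),((319.5,205),(204,104)),((331.5,216),(204,104)),((331.5,216),(191,109)),((410,149),(223,150)),((421,238),(291,272))]:
    print(p,q,*tri((a,b),(p,q)))
for q in [(283,187)]: pass
print("press edge on table, side:",[onz(b,q,0.)[:2] for q in [(292,275),(271,287),(190,248)]])
print([onz(a,q,0.)[:2] for q in [(243,328),(320,262),(345,270)]])
E
```

```text
(319.5, 205) (191, 109) [0.3797 0.0365 0.3213] [np.float64(0.01070542288112153), np.float64(0.010705422881121423)]
(319.5, 205) (204, 104) [0.3851 0.0524 0.3175] [np.float64(0.001323030292009673), np.float64(0.0013230302920097148)]
(331.5, 216) (204, 104) [0.3874 0.0415 0.3142] [np.float64(0.012414395752626732), np.float64(0.012414395752626768)]
(331.5, 216) (191, 109) [0.3819 0.0263 0.3173] [np.float64(0.0001897017096558153), np.float64(0.00018970170965583151)]
(410, 149) (223, 150) [0.544  0.0084 0.3323] [np.float64(0.006965051473042128), np.float64(0.006965051473042172)]
(421, 238) (291, 272) [0.6465 0.0156 0.0204] [np.float64(0.02427888949121316), np.float64(0.02427888949121311)]
press edge on table, side: [array([0.6415, 0.0445]), array([ 0.6342, -0.0087]), array([ 0.4211, -0.0915])]
[array([0.2484, 0.1302]), array([0.4552, 0.1206]), array([0.4769, 0.0683])]
```

```bash
cat >> h.py <<'E'
from scipy.spatial.transform import Rotation as R
def q_yaw(deg):
    p=np.deg2rad(deg);c,s=np.cos(p),np.sin(p)
    return R.from_matrix(np.array([[0,c,s],[0,s,-c],[-1,0,0]])).as_quat()
def snap(n,save):
    from bench import eyes
    f=eyes.grab_frame(n);np.savez(save+".npz",**f);cv2.imwrite("pics/"+save+".png",f["frame"][:,:,::-1]);return f
E
python3 - <<'E'
from h import *
from bench import *
from bench import env,kinematics,monitor
for p,y in [((.425,.19,.22),163),((.425,.352,.2),188),((.598,.214,.2),163)]:
    print(kinematics.ik(np.array(p),q_yaw(y)))
env.reach([.425,.19,.25],q_yaw(163));print(monitor.sense()["clock"]);snap("wrist","d1")
s=monitor.sense();print(s["position"],s["contact_force"])
E
```

```text
[ 0.1679  0.1913  1.6853 -0.      1.2649 -1.1062]
[ 0.4794  0.3968  1.4634 -0.      1.2814 -1.231 ]
[ 0.1595  0.5819  1.1771 -0.      1.3826 -1.1146]
1.75
[0.4247 0.1907 0.25  ] [-1.0523 -0.1504 -0.1951]
```

View pics/d1.png

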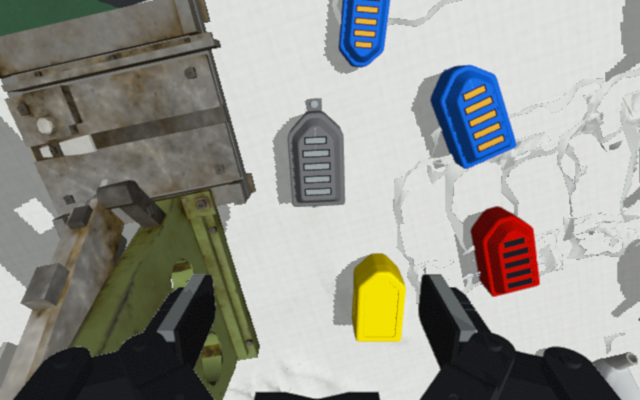

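The wrist view shows grey at (316,160), blue at (475,115), yellow at (379,300) and red at (507,250), and the bevels are clear on all of them. Next I'll measure the corners.

```bash
python3 - <<'E'
from h import *
f=load("d1")
A=[];
for i,(x,y,w,h) in enumerate([(275,90,90,125),(425,60,95,115),(340,245,70,105)]):
    im=cv2.resize(f["frame"][y:y+h,x:x+w,::-1],(w*5,h*5) if 0 else (int(260),int(260*h/w)),interpolation=cv2.INTER_CUBIC)
    im=cv2.copyMakeBorder(im,0,400-im.shape[0],0,6,cv2.BORDER_CONSTANT);A.append(im)
    s=260/w
    for k in range(0,w,10):cv2.putText(im,str(x+k) if k%20==0 else "|",(int(k*s),9),0,.3,(0,0,255),1)
    for k in range(0,h,10):cv2.putText(im,str(y+k),(0,int(k*s)+3),0,.3,(0,0,255),1)
cv2.imwrite("pics/d1z.png",np.hstack(A))
E
```

```text
(no output)
```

View pics/d1z.png

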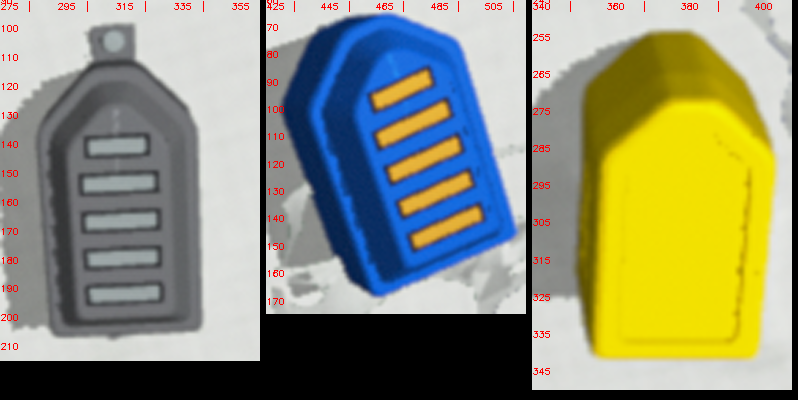

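```bash
cat >> h.py <<'E'
def fit(f,sqL,sqR,bvL,bvR,z,L=.096,W=.056):
    """corners at height z: square-end and bevel-side corners -> centre, yaw (x to bevel), sizes"""
    a,b,c,d=[onz(f,p,z)[:2] for p in (sqL,sqR,bvL,bvR)]
    ax=(c-a)+(d-b);yaw=np.arctan2(ax[1],ax[0]);u=ax/np.linalg.norm(ax)
    mid=(a+b)/2+u*L/2; mid2=(c+d)/2+u*(L/2-(L-.02))
    return mid,mid2,np.degrees(yaw),np.linalg.norm(a-b),np.linalg.norm(c-d),np.linalg.norm(c-a),np.linalg.norm(d-b)
E
python3 - <<'E'
from h import *
f=load("d1");a=load("a_scene");b=load("a_side")
print("grey",*fit(f,(292.6,205.3),(344.6,204.2),(288.8,135.3),(342.8,134.3),.034))
print("blue",*fit(f,(465.6,168.5),(516.3,145.9),(441.4,102),(496.2,74.6),.034))
y=lambda X,Y:(340+(X-532)/3.714,245+Y/3.714)
print("yel",*fit(f,y(597,355),y(760,357),y(604,152),y(774,157),.046))
# heights: bar centroids across views
m=cv2.inRange(cv2.cvtColor(f["frame"],cv2.COLOR_RGB2HSV),(10,100,120),(28,255,255));m[:55]=0;m[:,:430]=0;m[175:]=0;m[:,520:]=0
n,l,s,c=cv2.connectedComponentsWithStats(m);o=[c[i] for i in range(1,n) if s[i,4]>15];print(np.round(o,1).tolist())
for w,sc,sd in [(0,(229.1,207.6),(321.5,148)),(2,(236.8,200.5),(329.1,151.3)),(4,(244.4,193.4),(336.2,155.2))]:
    print("bluebar",*tri((f,a,b),(o[w],sc,sd)))
print("greybar",*tri((f,a),((315.8,140.5),(275.5,246.5))),*tri((f,a),((317.9,191.4),(297,236))))
# yellow: square-end top corners wrist/side
print("yelc",*tri((f,b),(y(597,355),(334,231))),*tri((f,b),(y(760,357),(353.5,223.5))))
# grey bars by intensity
E
```

```text
grey [0.4197 0.1919] [0.4221 0.1912] 165.31684277577173 0.054950068285730534 0.05345864093251351 0.07358511822524395 0.07339998066343326
blue [0.4207 0.3537] [0.4232 0.3541] -171.47881123164262 0.05291259524227545 0.05461688818993456 0.07298588991510205 0.07403348452722222
yel [0.5992 0.2135] [0.6017 0.2128] 163.87076057622443 0.05164137765088591 0.05088515814591276 0.07389805838167338 0.07296837236100173
[[474.3, 92.4], [478.3, 105.0], [482.7, 117.8], [486.6, 130.5], [490.6, 142.8]]
bluebar [0.399  0.3492 0.0464] [np.float64(0.0006629335311564888), np.float64(0.00044302778411047205), np.float64(0.0004590858040969615)]
bluebar [0.4244 0.3539 0.0462] [np.float64(0.0004615388333036327), np.float64(0.0010973578667611398), np.float64(0.0009838264929357525)]
bluebar [0.45   0.3574 0.0465] [np.float64(0.00045436499913501205), np.float64(0.0010893763741056644), np.float64(0.000804283303962368)]
greybar [0.3998 0.1969 0.0434] [np.float64(0.0009016017145724554), np.float64(0.000901601714572327)] [0.4504 0.1837 0.0408] [np.float64(0.0006650326587217257), np.float64(0.0006650326587218069)]
yelc [0.6383 0.1754 0.0449] [np.float64(6.61070929099874e-05), np.float64(6.610709290998893e-05)] [0.6532 0.2244 0.0457] [np.float64(0.00038177354974537885), np.float64(0.00038177354974558935)]
```

```bash
python3 - <<'E'
from h import *
from bench import env,kinematics,monitor
env.reach([.422,.3539,.17],q_yaw(188.5));f=snap("wrist","d2")
s=monitor.sense();print(s["clock"],s["position"])
m=cv2.inRange(cv2.cvtColor(f["frame"],cv2.COLOR_RGB2HSV),(10,100,120),(28,255,255));m[:,:220]=0;m[:,420:]=0
n,l,st,c=cv2.connectedComponentsWithStats(m);o=[c[i] for i in range(1,n) if st[i,4]>25];print(np.round(o,1).tolist())
P=np.array([onz(f,p,.046) for p in o]);print(P);d=P[0]-P[-1];print("mid",P.mean(0),np.degrees(np.arctan2(d[1],d[0])))
E
```

```text
2.6083 [0.4226 0.3531 0.171 ]
[[230.6, 7.2], [227.2, 22.3], [224.3, 37.3], [317.1, 162.0], [317.4, 178.1], [317.0, 194.5], [318.0, 209.7], [316.9, 225.4]]
[[0.3039 0.2777 0.046 ]
 [0.3133 0.2761 0.046 ]
 [0.3227 0.2747 0.046 ]
 [0.3987 0.3496 0.046 ]
 [0.4111 0.3517 0.046 ]
 [0.4242 0.3533 0.046 ]
 [0.4366 0.356  0.046 ]
 [0.45   0.3571 0.046 ]]
mid [0.3826 0.3245 0.046 ] -151.4657494586017
```

View pics/d2.png

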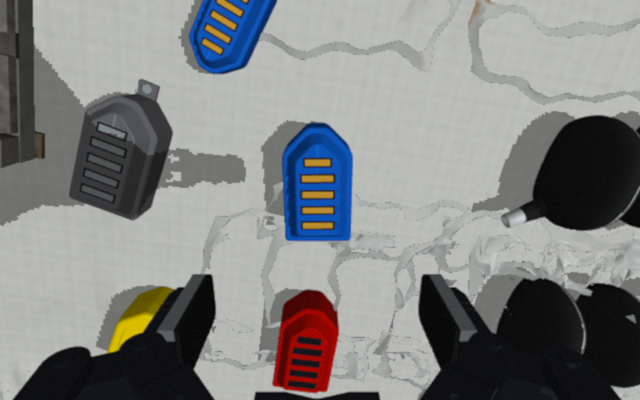

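```bash
python3 - <<'E'
from h import *
from bench import env,kinematics,monitor
print(env.movel([.4215,.353,.006],.15,guard=15))
s=monitor.sense();print(s["clock"],s["position"],s["contact_force"])
env.close_gripper(60)
s=monitor.sense();print(s["clock"],s["position"],s["contact_force"],s["finger_gap"])
print(env.movel([.4215,.353,.11],.15))
s=monitor.sense();print(s["clock"],s["position"],s["contact_force"],s["finger_gap"])
snap("wrist","e1");snap("side","e2")
E
```

```text
False
3.85 [0.422  0.3532 0.0068] [0.646  0.8563 0.784 ]
4.2417 [0.4219 0.3532 0.0067] [-0.9299 -0.776   5.5415] 0.6430904991154531
False
5.0833 [0.4209 0.3527 0.1089] [-1.3707 -0.1057 -1.7328] 0.6424933698914755
```

View pics/e1.png

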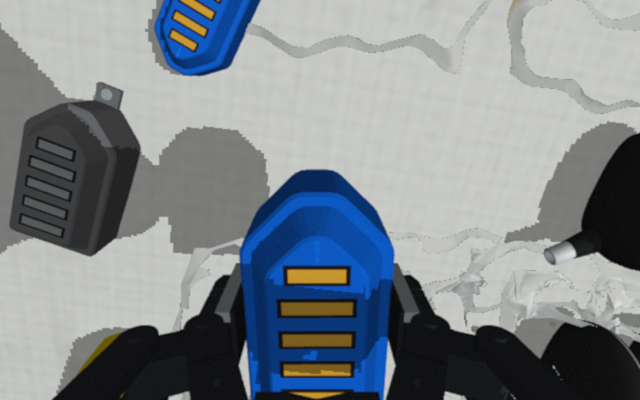

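View pics/e2.png

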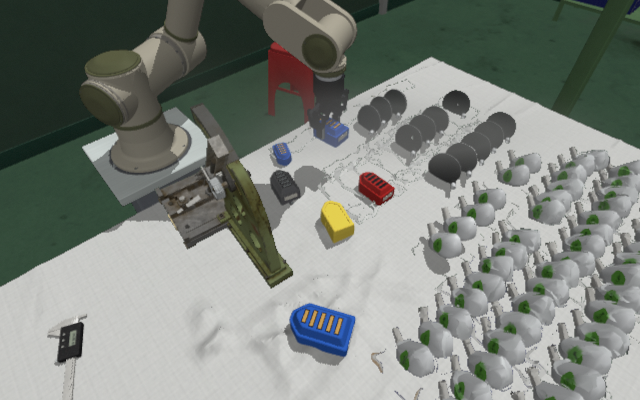

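```bash
python3 - <<'E'
from h import *
from bench import monitor
s=monitor.sense();T=R.from_quat(s["ee_rot"]).as_matrix()
f=load("e1")
P=np.array([onz(f,p,s["position"][2]+.0393) for p in [(317,276),(316.5,309),(316.5,340.5),(316,370)]])
Q=(P-s["position"])@T;print(Q, s["position"])   # tool y = tray x
d=P[0]-P[-1];print(np.degrees(np.arctan2(d[1],d[0])),"tool yaw",np.degrees(np.arctan2(T[1,1],T[0,1])))
E
```

```text
[[-0.0392  0.0229 -0.0006]
 [-0.0393  0.0102 -0.0008]
 [-0.0393 -0.0028 -0.0008]
 [-0.0393 -0.0159 -0.001 ]] [0.4209 0.3527 0.1088]
-172.01874755670872 tool yaw -171.50213884846255
```

```bash
python3 - <<'E'
from h import *
a=load("a_scene")
F=[load(x) for x in("d1","d2","e1")]
A=[(315.8,140.5),(112,128),(57,149)];B=[(317.9,191.4),(98,190),(42,226)]
for f,p,q in zip(F,A,B):
    u,v=onz(f,p,.046),onz(f,q,.046);print((u+v)[:2]/2,np.degrees(np.arctan2(*(u-v)[1::-1])))
print(*tri(F,A),*tri(F,B))
E
```

```text
[0.4234 0.1908] 165.37727079331526
[0.4206 0.1909] 165.89364437368832
[0.4232 0.1908] 165.30502055409593
[0.3974 0.1972 0.0458] [np.float64(0.0011663518887390614), np.float64(0.0017556847408276555), np.float64(0.0006000622423584959)] [0.4473 0.1844 0.0461] [np.float64(0.0008012517229904276), np.float64(0.001701749509642658), np.float64(0.0009101870853128506)]
```

```bash
python3 - <<'E'
from h import *
from bench import env,kinematics,monitor
env.reach([.4205,.1923,.12],q_yaw(165.4))
env.movel([.4205,.1923,.062],.12,frame=q_yaw(165.4),guard=15)
s=monitor.sense();print(s["clock"],s["position"],s["contact_force"],s["finger_gap"])
snap("scene","f1");snap("wrist","f2")
s=monitor.sense();print(s["ft_torque"])
r=env.movel([.4205,.1923,.0405],.05,guard=20)
s=monitor.sense();print(r,s["clock"],s["position"],s["contact_force"],s["ft_torque"],s["finger_gap"])
snap("scene","f3")
from h import crop
crop(load("f1"),230,180,130,100,4,"f1z.png");crop(load("f3"),230,180,130,100,5,"f3z.png")
E
```

```text
6.5 [0.4208 0.1928 0.0623] [-0.71   -0.1344 -2.6073] 0.6454473209085293
[ 0.0018 -0.0017  0.0027]
True 7.0583 [0.4203 0.1922 0.0405] [-0.883  -0.8125  5.1644] [0.1047 0.0046 0.0467] 0.6440745699174145
```

View pics/f3z.png

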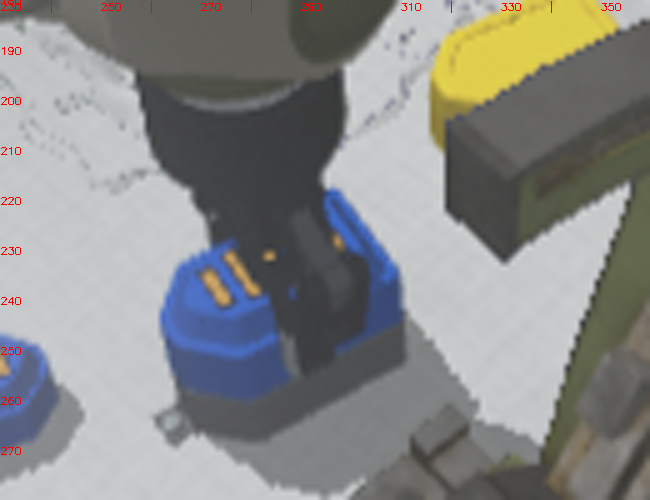

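View pics/f2.png

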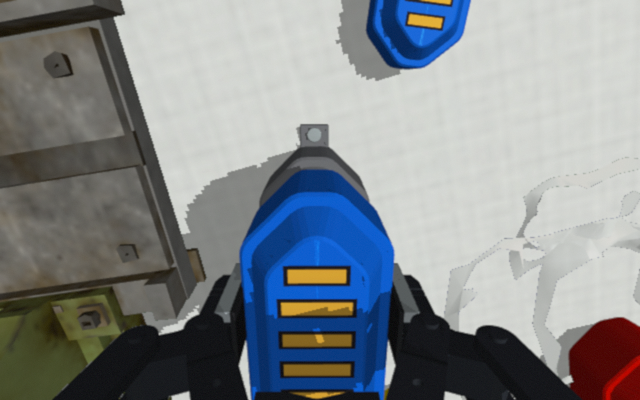

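```bash
python3 - <<'E'
from h import *
from bench import env,kinematics,monitor
env.release();env.movel([.4205,.1923,.16],.2)
f=snap("wrist","g1")
m=cv2.inRange(cv2.cvtColor(f["frame"],cv2.COLOR_RGB2HSV),(10,100,120),(28,255,255));m[:,:220]=0;m[:,420:]=0;m[:130]=0;m[280:]=0
n,l,st,c=cv2.connectedComponentsWithStats(m);o=[c[i] for i in range(1,n) if st[i,4]>25];print(np.round(o,1).tolist())
P=np.array([onz(f,p,.08) for p in o]);d=P[0]-P[-1];print("mid",P.mean(0),np.degrees(np.arctan2(d[1],d[0])))
env.reach([.5996,.2132,.16],q_yaw(164));snap("wrist","g2");snap("scene","g3");snap("side","g4")
crop(load("g3"),230,180,130,100,5,"g3z.png")
crop(load("g4"),230,120,130,100,5,"g4z.png")
crop(load("g2"),270,110,100,145,4,"g2z.png")
s=monitor.sense();print(s["clock"],s["position"],s["contact_force"])
E
```

```text
[[316.8, 179.5], [317.0, 198.5], [317.0, 217.5], [318.6, 235.0], [317.8, 252.9]]
mid [0.4228 0.1913 0.08  ] 166.1757570086581
9.225 [0.5987 0.2133 0.1605] [-0.1168 -0.1899 -0.696 ]
```

View pics/g1.png

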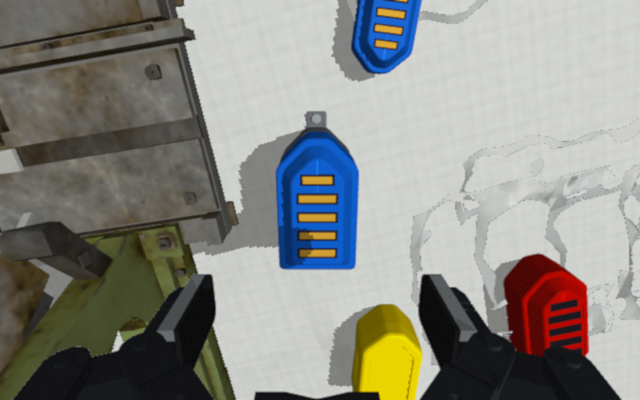

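View pics/g3z.png

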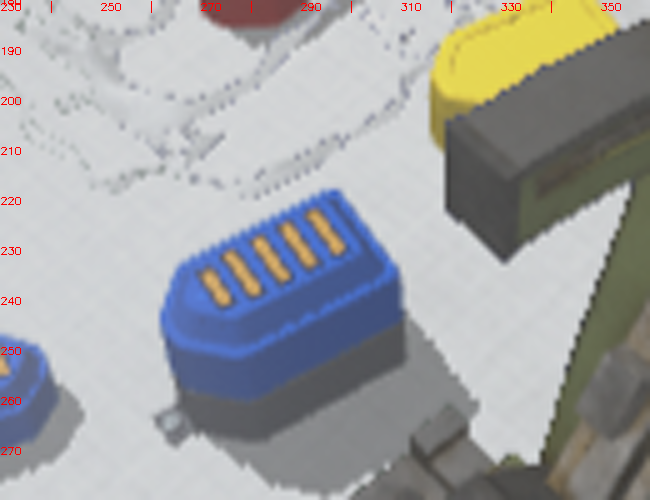

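View pics/g4z.png

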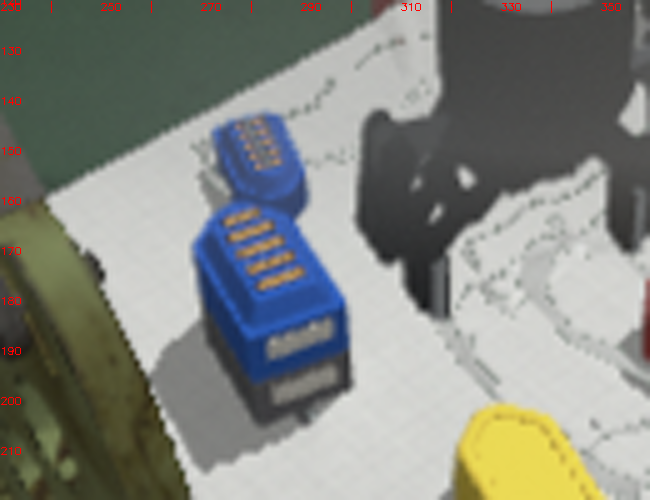

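View pics/g2.png

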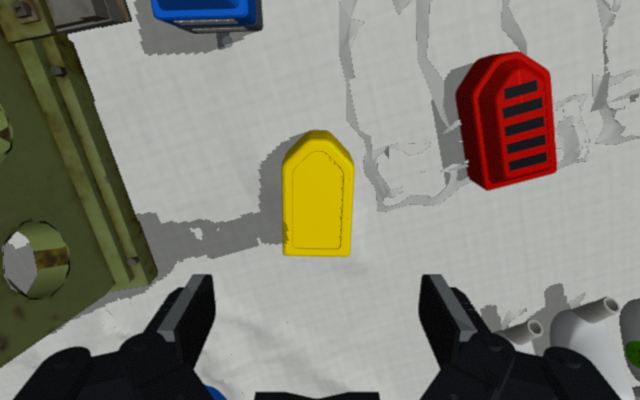

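View pics/g2z.png

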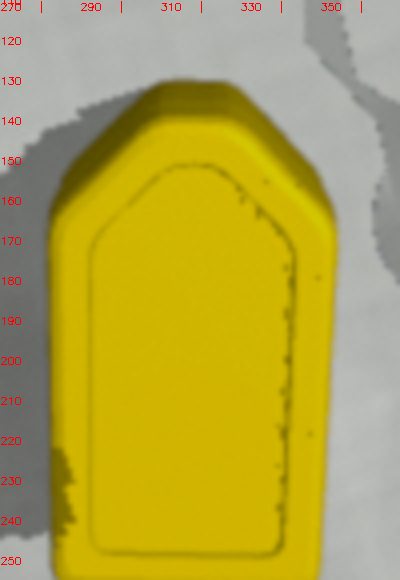

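```bash
python3 - <<'E'
from h import *
f=load("g2");hsv=cv2.cvtColor(f["frame"],cv2.COLOR_RGB2HSV)
m=cv2.inRange(hsv,(20,120,90),(34,255,255));m[:,:250]=0;m[:,400:]=0;m[280:]=0
c=max(cv2.findContours(m,0,2)[0],key=cv2.contourArea)[:,0];print(c.min(0),c.max(0))
for z in (.046,.042):
  fr=onz(f,(317.9,139.5),z);bk=onz(f,(317,c[:,1].max()),z);d=fr-bk
  l=onz(f,(c[:,0].min(),200),z);r=onz(f,(352,200),z)
  print((fr+bk)/2,np.linalg.norm(d),np.degrees(np.arctan2(d[1],d[0])),"lateral",(l+r)/2,np.linalg.norm(l-r))
E
```

```text
[282 130] [354 256]
[0.6017 0.2123 0.046 ] 0.09210644049603067 163.63668241558892 lateral [0.6008 0.2122 0.046 ] 0.05251462086286542
[0.603  0.2119 0.042 ] 0.09354500622756678 163.63668241558892 lateral [0.6021 0.2118 0.042 ] 0.0533348212046774
```

```bash
python3 - <<'E'
from h import *
from bench import env,kinematics,monitor
print(env.movel([.6012,.2125,.006],.15,guard=15,frame=q_yaw(164)))
env.close_gripper(60)
s=monitor.sense();print(s["clock"],s["position"],s["contact_force"],s["finger_gap"])
env.movel([.6012,.2125,.12],.15)
snap("wrist","i1")
s=monitor.sense();print(s["clock"],s["position"],s["contact_force"],s["finger_gap"])
E
```

```text
False
10.7917 [0.6017 0.2126 0.0069] [-0.4451  0.3542  5.2749] 0.6358763628898992
11.75 [0.6006 0.2124 0.1186] [-0.1742  0.7106 -1.6756] 0.6388756786551197
```

View pics/i1.png

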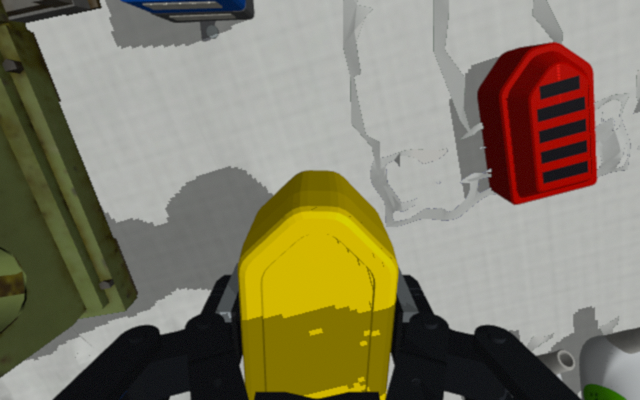

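```bash
python3 - <<'E'
from h import *
from bench import env,kinematics,monitor
env.reach([.4205,.1923,.15],q_yaw(165.4))
env.movel([.4205,.1923,.096],.12,guard=15)
snap("wrist","j1")
r=env.movel([.4205,.1923,.0747],.05,guard=20)
s=monitor.sense();print(r,s["clock"],s["position"],s["contact_force"],s["ft_torque"],s["finger_gap"])
snap("scene","j3");snap("side","j4")
crop(load("j3"),230,180,130,100,5,"j3z.png");crop(load("j4"),230,120,130,100,5,"j4z.png")
E
```

```text
True 13.6167 [0.4203 0.1922 0.0748] [-1.1     0.2068  6.1468] [-0.2849  0.2091  0.0231] 0.6330486384265991
```

View pics/j3z.png

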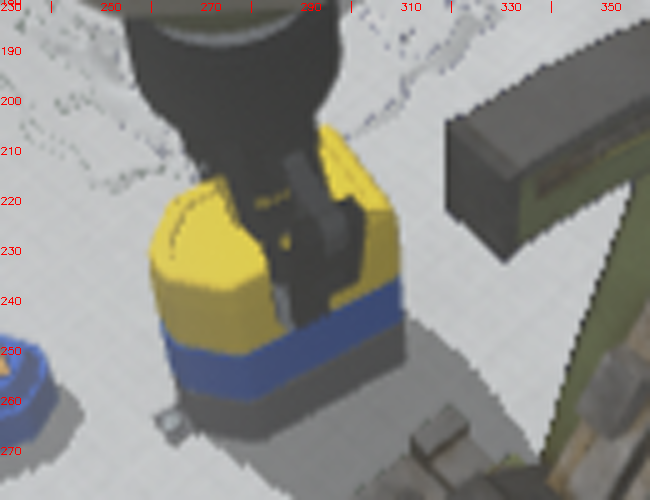

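View pics/j4z.png

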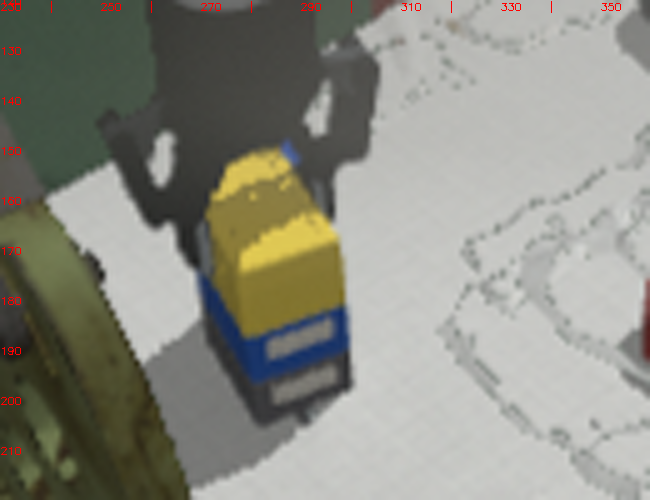

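Seated flush at the expected height. I'll release, back off and check again.

```bash
python3 - <<'E'
from h import *
from bench import env,kinematics,monitor
env.release();env.movel([.4205,.1923,.22],.2)
env.hold(.3)
f=snap("wrist","k1");snap("scene","k3");g=snap("side","k4")
m=cv2.inRange(cv2.cvtColor(f["frame"],cv2.COLOR_RGB2HSV),(20,120,90),(34,255,255));m[:,:220]=0;m[:,420:]=0;m[280:]=0
c=max(cv2.findContours(m,0,2)[0],key=cv2.contourArea);print(cv2.boundingRect(c))
A=[cv2.resize(load(n)["frame"][y:y+h,x:x+w,::-1],None,fx=s,fy=s,interpolation=cv2.INTER_CUBIC)[:390] for n,x,y,w,h,s in (("k3",250,190,70,98,4),("k4",255,135,60,98,4),("k1",255,140,130,195,2))]
cv2.imwrite("pics/kz.png",np.hstack(A))
print(monitor.sense()["clock"],monitor.sense()["contact_force"])
E
```

```text
(280, 128, 75, 130)
15.4583 [-0.8551  0.2191 -0.0307]
```

View pics/kz.png

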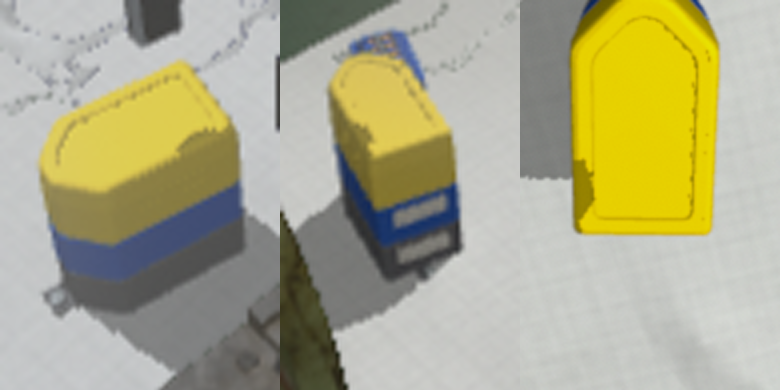

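View pics/k4.png

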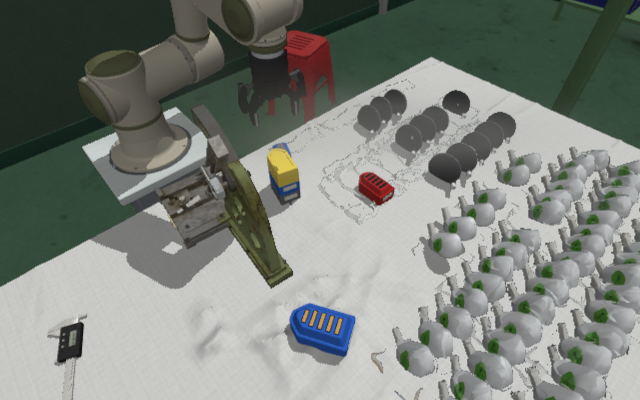

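The stack is flush and aligned, with bevel over bevel on all three parts. The red tray is untouched, at side (376,187) as before, and the gripper is clear.

```bash
python3 -c "
from bench import job
print(job.hand_in())"
```

```text
the job is handed in; nothing more can be done
None
```

I stacked the middle-sized blue tray on the grey tray, put the yellow cover on the blue one, and handed the job in at about 15.5 s of the 48 s allowed.

- **Seating height:** both descents ended where a seated part should be. The tool stopped at z = 40.5 mm for the blue tray (expected about 40.7) and 74.8 mm for the cover (expected about 75). The 20 N guard tripped only there.
- **Fit:** pictures after release show flush seams all round and bevels over bevels. The blue tray's bars lay within about 1 mm and 1° of the grey tray's bars. I checked the cover's alignment only by eye, not by measurement.
- **Rest of the scene:** the red tray was not touched and looks unmoved. The gripper was clear of everything, with the force reading near zero.
- **What disagreed:**
  - The first two-view height of the grey bars came out at 41–43 mm instead of 46. Three wrist pictures later gave 46 mm.
  - Estimates of the tray centres differed by 2–3 mm along their length, depending on whether I used the corners or the bars. That is well within the 8 mm the rims guide.

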